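Hold the touchscreen against its stand for screwing on

ROBOT

A 6-joint arm with a two-finger parallel gripper is mounted at the origin on the work surface. World frame = base frame: x ahead of the robot, y to its left, z up, the work surface at z = 0. Lengths are in m, angles in rad, forces in N, time in s.
With the tool pointing down it reaches from about 0.25 to 0.725 m from the base axis. Payload 4 kg.
Tool frame: the origin (TCP) lies on the front face of the gripper's body, between the roots of the fingers; the fingertips stand 73 mm ahead of it and the grasp point (between the pads) lies 54 mm ahead of it; z points along the fingers, y is the line along which they close (so a half turn about z gives the same grasp; the last joint's range is limited). The gripper opens to 85 mm and grips with 20 to 120 N. Pads are 22 mm wide; open, the fingers measure 114 mm over their backs; the gripper's body (76 mm by 85 mm) begins 54 mm behind the grasp point. The pads swing forward as they close: fully open they stand 13 mm farther back than shut.
Start: joints at [-1.102, 0.241, 0.005, 1.335, 0, 1.571], TCP at [0.226, -0.446, 0.304] pointing down, gripper open.
Joint ranges: [-2.72, 2.72], [-1.05, 1.87], [-1.09, 1.28], [-1.99, 2.15], [-1.42, 1.44], [-3.14, 3.14]. Speed limits (rad/s): [2.79, 2.79, 3.14, 3.14, 3.14, 3.14].

INTERFACE

Orientations are given as a unit quaternion [x, y, z, w].
In Python, from workcell import bot gives the robot as it stands. The module is installed in compiled form; this text tells all that it offers.
- The arm moves only by the tool step_arm, never from a script. Its argument "rows" is a list of rows, each a list of 2 entries, a list of its own where there are three numbers: the shift along the tool's x, y, z in mm, then the turn about the tool's z in degrees. A call has 1 to 12 rows; each row is the pose to reach, as a shift and turn from the pose commanded when the call began, along the tool's axes at that moment; what a row does not reach only later rows make up. A row lasts 1/8 s, in which the tool goes at most 62.5 mm and 10.7 degrees, less where a joint would pass 70% of its speed; a pose out of reach is approached as far as the arm can. A call with a gripper value outside its range is refused whole. "claw" is the gripper's target within -1 to 1 (shut at 1, half-way at 0, fully open at -1), set as the call begins (left out, the last holds). The fingers move at their own pace and stop on an object; the grip force is fixed at half the most. Time passes only in rows, so rows that repeat a pose let the fingers close. It gives the time, the measured TCP pose, the force, the opening and the grip force at its end, in the units of the state.
- bot.get_obs(): the state, without advancing time (a new reading comes with each control period).
- bot.camera(name): name is "side" or "top" or "wrist"; returns (picture, depth): 420x560x3 uint8, red, green, blue; 420x560 float32, m along the optical axis (not along the pixel's ray), 0 where there is no reading.
- bot.camera_params(name): a dict with "fx", "fy", "cx", "cy" (pixels), "D" ([k1, k2, p1, p2, k3] as OpenCV has them; the pictures are not rectified), "pose" (4x4, takes a point from camera to world coordinates). Camera axes: x right, y up, looking along -z (the intrinsics and any distortion apply to the point x, -y, -z); pixel columns grow to the right and rows downward; lengths in m; the calibration is good to about 2 mm. A picture is of the moment at which its call begins: read the wrist's pose just before it. camera_params takes no time and is no camera call; for the wrist camera it gives the pose at the moment of the call.
- bot.job_done(): hands the job in; it is judged then, once.
Trained networks look in the newest picture that a camera, given by its name, has taken for a name from the list of things; names that differ only in an ending like _2 or _b are one class to them, and where a whole thing is asked for, a point or a joint stands for the part that bears it (a point fixed in the world has none). Each returns a list of dicts, best first, with "score" (0 to 1); they miss things now and then, are a little off and sometimes report something else, mostly with a low value. They report only what shows in the picture. A call takes as long as a camera call. They do not tell look-alikes from the thing itself.
- bot.trace(target, camera): "pixels" (420x560 bool, what is visible of it) and "uv" ([column, row] in pixels, amid what is visible of it).
The state is a dict: "clock": time; "joint_pos": joint angles; "joint_vel": joint speeds; "tau": joint torques, N m; "eef_pos": TCP position; "tool_rot": TCP orientation; "ft_force": force on the tool from outside, world axes, zero at the start; "ft_torque": the same for the moment, N m; "grip_width": finger opening in m; "grasp_force": force on a finger pad.
Only numpy, scipy, OpenCV 4.12 (cv2) and the standard library are available. Lean on these libraries where they do the work, as an engineer would, in place of code of your own. Each camera call takes 0.05 s, during which the arm holds its last target. There are 200 camera calls.

TASK

We are mounting the small touchscreen on its bench stand: first swing and tilt the stand's H-shaped mounting plate until it is upright and square to the stand's foot (its buffers facing straight off the foot's front edge), then take the screen out of the foam packing block. Hold its back upright, centred and flat against the four soft buffers on the plate, steadily with about 10 N, so that I can put the screws in from behind; finish while still holding and pressing it there, without ever ramming it. Leave the other things on the bench where they are.

Things in the scene. Friction and masses are not known exactly. Their poses are not given: they have to be found in the camera images.
- stand: display stand, fixed: square steel foot 160 x 160 x 8 mm, in its middle an upright column, 35 mm diameter, 175 mm high, whose axis is the swivel axis. Origin: centre of the foot's underside. x points to the foot's back, away from the robot, y left, z up; the foot's front, on the plate's side, is the edge nearest the robot (the foot is turned at most 0.25 rad)
- swivel (a joint): swivel of the plate about the vertical column axis, rad: 0 = plate square to the foot, facing its front; positive = turned anticlockwise seen from above; limits +-0.8. A stiff friction joint (0.5 N m) that stays where it is left
- tilt (a joint): tilt of the plate about a level axis 45 mm in front of the column axis and 180 mm above the bench (it swings with the swivel), rad: 0 = plate upright; positive = its top leans back towards the column; limits +-0.5. A stiff friction joint (0.5 N m) that stays where it is left
- plate: H-shaped steel plate 8 mm thick: two upright bars, 24 wide, 120 tall, centred 50 mm left and right, a crossbar 40 tall between; open gaps (76 wide) above and below it. Origin: its centre, 30 mm in front of the tilt axis; x points back, y to the left bar, z up. On its front (-x) 4 black rubber buffers, 16 diameter, 15 high, 50 mm left/right, 22 above/below centre; 1.6 N/mm together, up to 11 mm
- buffer_plane (a point): point midway between the four buffers in the plane of their uncompressed front faces, 19 mm in front of the plate's centre; axes as the plate's
- bar_top_left (a point): middle of the top edge of the plate's left (+y) bar: the bar can be pinched there front to back (8 mm), the upper 30 mm are free of buffers; axes as the plate's
- bar_top_right (a point): the same on the right (-y) bar
- block: dark grey foam packing block, fixed, 100 mm (x) by 150 mm (y), 45 mm high, with a slot 27 mm wide and 30 mm deep along its y axis, open at the ends; the slot's floor is 15 mm above the bench. Origin: centre of the underside
- screen: the touchscreen: flat light grey case 24 mm thick (x), 190 wide (y), 130 tall (z), about 0.45 kg, standing in the block's slot, dark glass towards the robot (-x), back with four brass inserts (50 mm left/right, 22 above/below centre) to +x. Origin: centre of the case, 65 mm below its top edge. Can be gripped front to back by the middle of the top edge
- screw_tray: bystander: small open aluminium tray with screws, 85 x 55 x 22 mm; origin: centre of the underside
- screwdriver: bystander: screwdriver lying on the bench, 180 mm long
- crucible_rack: bystander: aluminium block with six white crucibles, 110 x 65 x 42 mm; origin: centre of the underside
- jar: bystander: white jar, 56 mm diameter, 85 mm high; origin: centre of the underside
- wash_bottle: bystander: pale plastic bottle, 64 mm diameter, 150 mm high; origin: centre of the underside
- mouse: bystander: white computer mouse, 105 x 60 x 26 mm; origin: centre of the underside
- tongs: bystander: steel crucible tongs lying flat, 230 mm long, 8 mm high
Things that resemble listed ones, but are neither listed nor needed, are in the scene too. Several things have the shape of the screen; the one meant has the colours described above.

How it is judged:
On the way, in this order (a step that is already met when the one before it is completed fails the run):
1. the plate is set upright and square to the foot (both within 0.09 rad) while the screen still stands in its block (value of joint swivel between -0.09 and 0.09 rad and value of joint tilt between -0.09 and 0.09 rad and distance of screen from where it was at the start of the episode below 0.02 m), for 0.3 s.
2. the screen is lifted clear of the block, upright (height (world z) of screen above 0.115 m and contact force between screen and block below 0.05 N and angle between screen's own z axis and vertical below 0.3 rad), for 0.2 s.
At the end, for the whole second after the job is handed in: Through the last second the gripper alone holds the screen, its back pressing on the buffers with 5 to 16 N, centred within 9 mm sideways and in height, flat to the plate within 0.06 rad, upright within 0.09 rad; the plate is still upright and square to the foot within 0.09 rad (contact force between screen and plate between 5 and 16 N and value of joint swivel between -0.09 and 0.09 rad and value of joint tilt between -0.09 and 0.09 rad and y of screen in the frame of buffer_plane between -0.009 and 0.009 m and z of screen in the frame of buffer_plane between -0.009 and 0.009 m and x of screen in the frame of buffer_plane between -0.012 and 0.001 m and angle between the x axis of screen and the x axis of plate, either way round below 0.06 rad and angle between screen's own z axis and vertical below 0.09 rad and contact force between the fingers and screen above 3 N and contact force between screen and block below 0.05 N); the arm keeps its last pose, push and grip.
It fails at once if the screen is rammed onto the plate (over 30 N) (contact force between screen and plate above 30 N).
It fails at once if another thing on the bench is pushed away by more than 30 mm (distance of any of screw_tray, screwdriver, crucible_rack, jar, wash_bottle, mouse, tongs from where it was at the start of the episode above 0.03 m).
It also fails if it takes over 58 s, if anything falls off the work surface, if the arm or the gripper's body presses on something with over 40 N, if the wrist force passes 120 N, or if a joint passes its speed limit or range.

## Working session

There is one attempt and no reset: what is moved stays moved. The work goes in short steps, Python scripts to look and compute and a tool call to move; the robot and the scene stay as the last step left them, time stands still between calls to the robot, and variables do not carry over. Pictures are saved under pics/ and viewed, at most 10 in all, crops included, and the job is handed in when it is done.

Besides the shell and the picture viewer there is one more tool, called after "Emit:" by a JSON object that holds its "fn" and its "kwargs". step_arm: Moves the arm, as the interface text tells. Its arguments: {"type":"object","properties":{"rows":{"type":"array"},"claw":{"type":"number"}},"required":["rows"]}

```bash
mkdir -p pics; cat > h.py <<'E'
import numpy as np, cv2
from workcell import bot
from scipy.spatial.transform import Rotation as R
def shot(cam,save=None):
    p=bot.camera_params(cam); im,d=bot.camera(cam)
    if save: cv2.imwrite('pics/'+save+'.png',im[:,:,::-1])
    return im,d,p
def pts(mask,d,p):
    v,u=np.nonzero(mask&(d>0)); z=d[v,u]
    K=np.array([[p['fx'],0,p['cx']],[0,p['fy'],p['cy']],[0,0,1]])
    n=cv2.undistortPoints(np.stack([u,v],1).astype(float).reshape(-1,1,2),K,np.array(p['D'])).reshape(-1,2)
    c=np.stack([n[:,0]*z,-n[:,1]*z,-z,np.ones(len(z))],1)
    return (c@np.array(p['pose']).T)[:,:3]
E
cat > a.py <<'E'
from h import *
np.set_printoptions(precision=3,suppress=True)
for cam in ['top','side']:
    im,d,p=shot(cam,cam+'0')
    for t in ['stand','plate','block','screen','jar','wash_bottle','screw_tray','crucible_rack']:
        for r in bot.trace(t,cam)[:4]:
            if r['score']<.3: continue
            w=pts(r['pixels'],d,p)
            if len(w)<5: continue
            print(cam,t,round(r['score'],2),np.round(r['uv']),len(w),np.median(w,0),np.percentile(w,2,0),np.percentile(w,98,0),np.median(im[r['pixels']],0))
    np.savez(cam+'0.npz',im=im,d=d)
print(bot.get_obs())
E
python3 a.py; cd pics; python3 -c "
import cv2
cv2.imwrite('both0.png',cv2.resize(cv2.hconcat([cv2.imread('top0.png'),cv2.imread('side0.png')]),(800,300)))"
```

```text
top stand 0.61 [343. 187.] 2901 [ 0.622 -0.173  0.009] [ 0.547 -0.264  0.001] [ 0.72  -0.104  0.235] [182. 185. 190.]
top plate 0.95 [362. 196.] 419 [ 0.573 -0.21   0.199] [ 0.537 -0.307 -0.001] [ 0.645 -0.153  0.24 ] [75. 76. 78.]
top block 0.73 [193. 183.] 913 [0.645 0.255 0.044] [0.6   0.171 0.01 ] [0.73  0.332 0.049] [150. 150. 155.]
top screen 0.9 [120. 165.] 1795 [0.682 0.469 0.093] [0.604 0.42  0.006] [0.76  0.517 0.133] [71. 12. 12.]
top screen 0.6 [193. 168.] 1122 [0.661 0.246 0.138] [0.625 0.166 0.026] [0.708 0.337 0.148] [141. 143. 142.]
top screen 0.3 [359. 194.] 351 [ 0.572 -0.213  0.2  ] [ 0.537 -0.265  0.136] [ 0.591 -0.153  0.24 ] [66. 64. 67.]
top jar 0.81 [438. 251.] 381 [ 0.438 -0.433  0.082] [ 0.417 -0.464  0.023] [ 0.46  -0.416  0.089] [242.  243.  245.5]
top jar 0.44 [341. 186.] 2908 [ 0.622 -0.173  0.009] [ 0.547 -0.265  0.001] [ 0.719 -0.104  0.235] [182. 185. 190.]
top wash_bottle 0.76 [116. 227.] 666 [0.496 0.459 0.098] [0.472 0.442 0.009] [0.529 0.491 0.151] [169. 170. 166.]
top screw_tray 0.75 [277. 241.] 534 [0.468 0.016 0.003] [ 0.427 -0.01  -0.002] [0.5
[... 1424 characters left out ...]
ay 0.32 [236. 157.] 297 [0.359 0.446 0.02 ] [ 0.307  0.425 -0.004] [0.409 0.516 0.029] [221.5 223.  224. ]
side crucible_rack 0.94 [328. 233.] 599 [ 0.695 -0.019  0.017] [ 0.638 -0.169 -0.004] [0.749 0.043 0.171] [166.5 167.  168. ]
{'clock': 0.9, 'joint_pos': array([-1.102,  0.241,  0.005,  1.335,  0.   ,  1.571]), 'joint_vel': array([ 0.001,  0.002,  0.001, -0.   ,  0.001,  0.   ]), 'tau': array([ -0.   , -37.22 ,  25.269,   0.001,  -0.   ,   0.   ]), 'eef_pos': array([ 0.226, -0.446,  0.304]), 'tool_rot': array([ 0.973,  0.232,  0.   , -0.   ]), 'ft_force': array([-0.32 , -0.36 , -0.076]), 'ft_torque': array([ 0.015, -0.003, -0.013]), 'grasp_force': 0.0, 'grip_width': 0.08536907801965633}
```

View pics/top0.png

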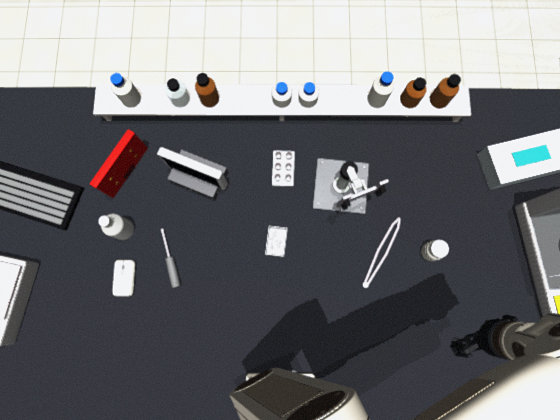

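View pics/side0.png

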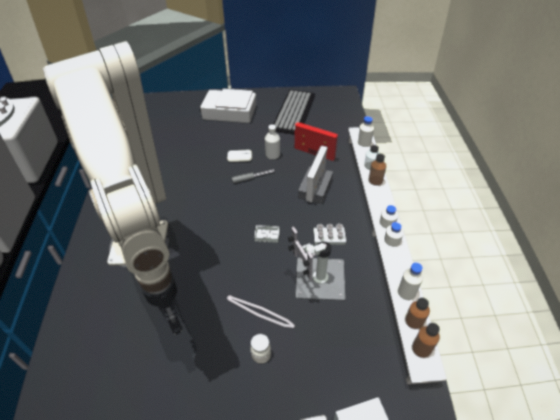

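The top view shows the foot at (343,187) with the plate across it at (362,195), and the grey screen in its block at (193,165). A red look-alike is at (120,165). Next I fit poses to these.

```bash
cat > b.py <<'E'
from h import *
np.set_printoptions(precision=3,suppress=True)
im=np.load('top0.npz')['im'];d=np.load('top0.npz')['d'];p=bot.camera_params('top')
w=pts(np.ones(d.shape,bool),np.where(d>0,d,9),p).reshape(420,560,3)
def rect(m,name):
    q=w[m][:,:2].astype(np.float32); print(name,len(q),cv2.minAreaRect(q*1000),w[m].mean(0))
X,Y,Z=w[...,0],w[...,1],w[...,2]; g=im.mean(2)
box=lambda a,b,c,e:(X>a)&(X<b)&(Y>c)&(Y<e)
rect(box(.5,.76,-.3,-.06)&(Z<.02)&(Z>-.01)&(g>70),'foot')
rect(box(.5,.66,-.3,-.12)&(Z>.165),'plate+')
rect(box(.58,.76,.12,.38)&(Z>.035)&(Z<.055),'block')
rect(box(.58,.76,.12,.38)&(Z>.125),'screen')
m=box(.5,.66,-.3,-.12)&(Z>.15)
for q in w[m][::12]: print(q)
pw=bot.camera_params('wrist');print(pw['pose'],pw['fx'])
print(R.from_quat(bot.get_obs()['tool_rot']).as_matrix())
c=cv2.resize(im[130:230,130:410],(800,286),interpolation=cv2.INTER_CUBIC)
c2=cv2.imread('pics/side0.png')[130:310,220:400][:,:,::-1]
cv2.imwrite('pics/c1.png',cv2.vconcat([c[:,400:],cv2.resize(c2,(400,310))])[:,:,::-1])
E
python3 b.py
```

```text
foot 1918 ((643.8858642578125, -195.24307250976562), (185.6999053955078, 167.6549530029297), 84.0447998046875) [ 0.64  -0.172  0.007]
plate+ 761 ((608.3418579101562, -196.47080993652344), (115.2540283203125, 124.85826873779297), 22.046146392822266) [ 0.597 -0.199  0.192]
block 958 ((667.301025390625, 250.24783325195312), (181.56985473632812, 101.1100845336914), 67.4363021850586) [0.658 0.254 0.044]
screen 655 ((668.1063842773438, 252.68601989746094), (188.81480407714844, 26.107112884521484), 67.10353088378906) [0.666 0.252 0.142]
[ 0.66  -0.17   0.176]
[ 0.658 -0.181  0.173]
[ 0.655 -0.175  0.174]
[ 0.651 -0.167  0.176]
[ 0.652 -0.202  0.175]
[ 0.649 -0.191  0.176]
[ 0.645 -0.18   0.177]
[ 0.643 -0.164  0.177]
[ 0.643 -0.196  0.175]
[ 0.638 -0.179  0.181]
[ 0.638 -0.164  0.174]
[ 0.636 -0.195  0.179]
[ 0.633 -0.178  0.183]
[ 0.632 -0.163  0.176]
[ 0.631 -0.195  0.179]
[ 0.628 -0.182  0.179]
[ 0.626 -0.169  0.175]
[ 0.624 -0.199  0.182]
[ 0.623 -0.192  0.179]
[ 0.62  -0.184  0.177]
[ 0.62  -0.18   0.168]
[ 0.62  -0.177  0.157]
[ 0.612 -0.203  0.189]
[ 0.608 -0.205  0.193]
[ 0.606 -0.1
[... 561 characters left out ...]
]
[ 0.579 -0.235  0.18 ]
[ 0.574 -0.265  0.2  ]
[ 0.572 -0.219  0.195]
[ 0.56  -0.171  0.236]
[ 0.569 -0.213  0.197]
[ 0.557 -0.166  0.237]
[ 0.567 -0.203  0.196]
[ 0.554 -0.16   0.239]
[ 0.564 -0.198  0.196]
[ 0.551 -0.16   0.238]
[ 0.565 -0.2    0.183]
[ 0.559 -0.182  0.197]
[ 0.548 -0.164  0.23 ]
[ 0.546 -0.157  0.228]
[ 0.547 -0.154  0.211]
[ 0.547 -0.158  0.201]
[ 0.549 -0.161  0.181]
[ 0.55  -0.163  0.163]
[ 0.547 -0.163  0.166]
[ 0.537 -0.163  0.2  ]
[ 0.539 -0.163  0.161]
[[ 0.452  0.857  0.247  0.288]
 [-0.892  0.434  0.124 -0.414]
 [-0.001 -0.277  0.961  0.373]
 [ 0.     0.     0.     1.   ]] 363.1306924147612
[[ 0.892  0.452 -0.   ]
 [ 0.452 -0.892  0.   ]
 [ 0.    -0.    -1.   ]]
```

View pics/c1.png

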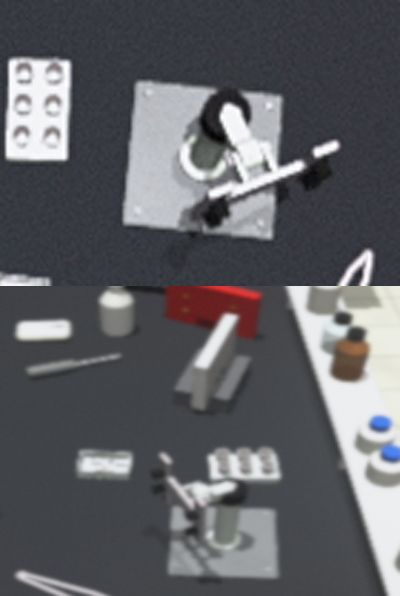

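Emit:
{"fn": "step_arm", "kwargs": {"rows": [[[50,0,-40],-10],[[105,0,-60],-20],[[160,0,-80],-30],[[215,0,-96],-40],[[270,0,-96],-50],[[320,0,-96],-60],[[370,0,-96],-70],[[410,0,-96],-80],[[422,-6,-96],-84],[[422,-6,-96],-84],[[422,-6,-96],-84]]}}

```text
clock: 2.28
eef_pos: [0.5992, -0.2505, 0.4]
tool_rot: [0.568, 0.823, -0.0, -0.0]
ft_force: [-0.4, 0.2, -0.5]
grip_width: 0.0854
grasp_force: 0.0
```

```bash
cat > c.py <<'E'
from h import *
import sys
np.set_printoptions(precision=3,suppress=True)
im,d,p=shot('wrist',sys.argv[1])
np.savez(sys.argv[1]+'.npz',im=im,d=d,pose=p['pose'])
o=bot.get_obs();print(o['clock'],o['eef_pos'],R.from_quat(o['tool_rot']).as_matrix()[:,0],o['joint_pos'])
E
python3 c.py w1
```

```text
2.325 [ 0.599 -0.251  0.4  ] [-0.354  0.935 -0.   ] [-0.396  0.568  0.743  1.745 -0.     0.812]
```

View pics/w1.png

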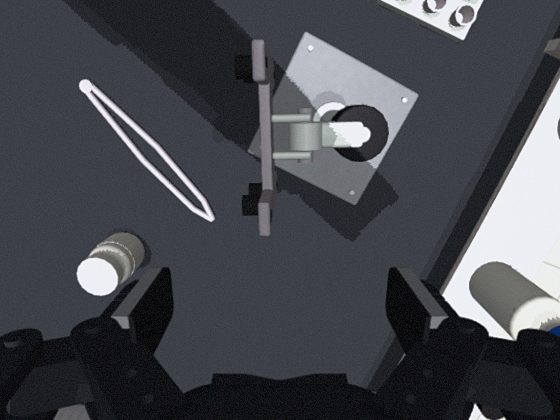

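The wrist view shows the plate edge-on, with its bars at (260,60) and (265,215). The foot's corners are at about (307,33), (418,95), (357,203) and (250,148).

```bash
cat > d.py <<'E'
from h import *
np.set_printoptions(precision=4,suppress=True)
f=np.load('w1.npz');im=f['im'];d=f['d'];p=bot.camera_params('wrist');p['pose']=f['pose']
w=pts(np.ones(d.shape,bool),np.where(d>0,d,9),p).reshape(420,560,3);X,Y,Z=w[...,0],w[...,1],w[...,2];g=im.mean(2)
m=(X>.5)&(X<.78)&(Y>-.32)&(Y<-.05)&(Z>-.005)&(Z<.016)&(g>75)
n,l,s,_=cv2.connectedComponentsWithStats(m.astype(np.uint8));m=l==1+np.argmax(s[1:,4])
print('foot',m.sum(),w[m].mean(0),cv2.minAreaRect((w[m][:,:2]*1000).astype(np.float32)))
# column top (dark disc)
m=(X>.6)&(X<.7)&(Y>-.25)&(Y<-.1)&(Z>.165)&(Z<.18)&(g<70)
print('col',m.sum(),w[m].mean(0),cv2.minEnclosingCircle((w[m][:,:2]*1000).astype(np.float32)))
m=(X>.5)&(X<.62)&(Y>-.32)&(Y<-.12)&(Z>.11)&(g>60)&(Z<.26)
q=w[m]
top=q[(q[:,2]>.228)];A,B=top[top[:,1]<-.21],top[top[:,1]>-.21]
print(len(A),len(B),A.mean(0),B.mean(0));v=B.mean(0)-A.mean(0);yaw=np.arctan2(-v[0],v[1]);print('yaw',yaw,np.linalg.norm(v))
c,s_=np.cos(yaw),np.sin(yaw);o=np.array([.644,-.182])
L=(q[:,:2]-o)@np.array([[c,-s_],[s_,c]])
for z in np.arange(.11,.25,.008):
    k=abs(q[:,2]-z)<.004
    for nm,kk in (('R',L[:,1]<-.036),('mid',abs(L[:,1])<.03),('L',L[:,1]>.036)):
        t=L[k&kk]
        if len(t)>4:print(round(z,3),nm,len(t),np.percentile(t[:,0],[3,50,97]),np.percentile(t[:,1],[3,97]))
E
python3 d.py
```

```text
foot 10387 [ 0.6448 -0.1661  0.0074] ((643.6651611328125, -181.22438049316406), (160.88438415527344, 163.15579223632812), 84.19255828857422)
col 1614 [ 0.6452 -0.1804  0.1741] ((641.8651733398438, -182.76290893554688), 22.830305099487305)
436 551 [ 0.5902 -0.2564  0.2374] [ 0.5532 -0.1653  0.2381]
yaw 0.3860666810760932 0.09837674896819108
0.142 R 6 [-0.0715 -0.071  -0.0709] [-0.0569 -0.0384]
0.15 R 6 [-0.0714 -0.0712 -0.071 ] [-0.0595 -0.0391]
0.158 R 6 [-0.0827 -0.0715 -0.0714] [-0.0487 -0.0413]
0.158 L 11 [-0.0716 -0.0715 -0.0713] [0.0398 0.0535]
0.166 R 15 [-0.0827 -0.0717 -0.0716] [-0.0591 -0.0448]
0.166 mid 47 [-0.0718 -0.0716 -0.0322] [-0.0248  0.028 ]
0.166 L 9 [-0.0718 -0.0717 -0.0715] [0.0379 0.0594]
0.174 R 8 [-0.072  -0.072  -0.0719] [-0.0437 -0.0368]
0.174 mid 71 [-0.072  -0.0631 -0.0236] [-0.0114  0.0236]
0.174 L 10 [-0.0721 -0.072  -0.0719] [0.0396 0.0505]
0.182 R 14 [-0.0723 -0.0722 -0.0721] [-0.0574 -0.0459]
0.182 mid 638 [-0.072  -0.0403 -0.0247] [-0.0202  0.0202]
0.182 L 15 [-0.0724 -0.0722 -0.0721] [0.038  0.0593]
0.19 R 12 [-0.0726 -0.0725 -0.0723] [-0.0592 -0.0364]
0.19 mid 1431 [-0.071  -0.051  -0.0371] [-0.016   0.0166]
0.19 L 17 [-0.0726 -0.0725 -0.0723] [0.0367 0.0593]
0.198 R 53 [-0.08   -0.0753 -0.0726] [-0.0555 -0.0361]
0.198 mid 900 [-0.0804 -0.0766 -0.0728] [-0.0282  0.0286]
0.198 L 57 [-0.0802 -0.0738 -0.0726] [0.0361 0.0542]
0.206 R 36 [-0.0839 -0.0752 -0.0728] [-0.0585 -0.0379]
0.206 L 32 [-0.0841 -0.0731 -0.0729] [0.0377 0.0595]
0.214 R 36 [-0.0802 -0.0753 -0.0731] [-0.0589 -0.0378]
0.214 L 15 [-0.0738 -0.0733 -0.0731] [0.0388 0.0597]
0.222 R 39 [-0.0805 -0.0762 -0.0734] [-0.0445 -0.0379]
0.222 L 13 [-0.0787 -0.0736 -0.0735] [0.0377 0.0596]
0.23 R 42 [-0.0807 -0.0758 -0.0737] [-0.0595 -0.0378]
0.23 L 12 [-0.074  -0.0739 -0.0738] [0.0396 0.0589]
0.238 R 404 [-0.0818 -0.078  -0.0744] [-0.0604 -0.0384]
0.238 L 539 [-0.0816 -0.0779 -0.0743] [0.0386 0.0605]
```

Emit:
{"fn": "step_arm", "kwargs": {"claw": 0, "rows": [[[-2,-10,0],-1.4],[[-2,-10,30],-1.4],[[-2,-10,60],-1.4],[[-2,-10,90],-1.4],[[-2,-10,110],-1.4],[[-2,-10,116],-1.4],[[-2,-10,116],-1.4]]}}

```text
clock: 3.2
eef_pos: [0.5905, -0.256, 0.2844]
tool_rot: [0.558, 0.83, -0.0, 0.0]
ft_force: [-0.5, 0.3, 0.5]
grip_width: 0.0431
grasp_force: 0.0
```

Emit:
{"fn": "step_arm", "kwargs": {"claw": 1, "rows": [[[0,0,0],0],[[0,0,0],0],[[0,0,0],0],[[0,0,0],0],[[0,0,0],0]]}}

```text
clock: 3.82
eef_pos: [0.5911, -0.256, 0.2857]
tool_rot: [0.557, 0.83, -0.0, 0.001]
ft_force: [-3.2, -1.5, 5.7]
grip_width: 0.0066
grasp_force: 59.4
```

```bash
python3 -c "
import numpy as np
C=np.array([.644,-.182]);P=np.array([.5905,-.256]);y0=.386+np.pi/2
x=np.array([np.cos(y0),np.sin(y0)]);y=np.array([np.sin(y0),-np.cos(y0)])
for i in range(1,11):
    a=-.487*i/10;c,s=np.cos(a),np.sin(a)
    Q=C+np.array([[c,-s],[s,c]])@(P-C)+np.array([np.cos(.386+a),np.sin(.386+a)])*.0018*i/10
    print(np.round(1000*np.array([(Q-P)@x,(Q-P)@y]),1),round(-np.degrees(a),1),Q)
"
```

```text
[ 3.8 -2.1] 2.8 [ 0.58713091 -0.25324828]
[ 7.7 -4. ] 5.6 [ 0.58390247 -0.25034414]
[11.7 -5.7] 8.4 [ 0.58082153 -0.24729475]
[15.8 -7.2] 11.2 [ 0.57789455 -0.24410755]
[19.9 -8.5] 14.0 [ 0.57512766 -0.24079029]
[24.  -9.6] 16.7 [ 0.57252657 -0.23735097]
[ 28.3 -10.5] 19.5 [ 0.5700966  -0.23379785]
[ 32.5 -11.3] 22.3 [ 0.56784266 -0.23013942]
[ 36.7 -11.8] 25.1 [ 0.56576924 -0.22638436]
[ 41.  -12.1] 27.9 [ 0.56388041 -0.22254155]
```

Emit:
{"fn": "step_arm", "kwargs": {"rows": [[[3.8,-2.1,0],2.8],[[7.7,-4,0],5.6],[[11.7,-5.7,0],8.4],[[15.8,-7.2,0],11.2],[[19.9,-8.5,0],14],[[24,-9.6,0],16.7],[[28.3,-10.5,0],19.5],[[32.5,-11.3,0],22.3],[[36.7,-11.8,0],25.1],[[41,-12.1,0],27.9],[[41,-12.1,0],27.9],[[41,-12.1,0],27.9]]}}

```text
clock: 5.32
eef_pos: [0.5633, -0.2233, 0.2857]
tool_rot: [0.741, 0.671, -0.001, 0.001]
ft_force: [-7.5, -3.7, 8.0]
grip_width: 0.0066
grasp_force: 59.7
```

Emit:
{"fn": "step_arm", "kwargs": {"claw": 0, "rows": [[[0,0,0],0],[[0,0,0],0],[[0,0,0],0],[[0,0,-30],0],[[0,0,-80],0],[[-10,10,-116],0],[[-20,20,-116],0],[[-30,20,-116],0],[[-30,20,-116],0],[[-30,20,-116],0]]}}

```text
clock: 6.58
eef_pos: [0.5809, -0.2537, 0.3992]
tool_rot: [0.741, 0.671, -0.0, -0.001]
ft_force: [0.5, 0.4, 0.1]
grip_width: 0.0426
grasp_force: 0.0
```

```bash
python3 c.py w2; sed -i "s/'w1.npz'/'w2.npz'/" d.py; python3 d.py
```

```text
6.625 [ 0.581 -0.254  0.399] [0.098 0.995 0.001] [-0.412  0.527  0.673  1.718  0.     1.257]
foot 11631 [ 0.6475 -0.1791  0.0074] ((645.2518920898438, -181.51235961914062), (159.82830810546875, 160.31069946289062), 84.45492553710938)
col 1728 [ 0.6462 -0.1828  0.1742] ((642.0421752929688, -182.58364868164062), 22.654315948486328)
452 397 [ 0.5628 -0.2243  0.2382] [ 0.5714 -0.1306  0.2383]
yaw -0.09140666108929854 0.09411774984267396
0.126 R 9 [-0.0729 -0.0712 -0.0707] [-0.0516 -0.0384]
0.126 L 16 [-0.0723 -0.0708 -0.0706] [0.0381 0.0511]
0.134 R 14 [-0.0725 -0.0712 -0.0711] [-0.0582 -0.0388]
0.134 L 14 [-0.0718 -0.0712 -0.071 ] [0.0384 0.0545]
0.158 R 8 [-0.0818 -0.0717 -0.0717] [-0.053  -0.0401]
0.158 mid 10 [-0.0717 -0.0716 -0.0716] [-0.0089 -0.0009]
0.158 L 14 [-0.0843 -0.0716 -0.0715] [0.0383 0.0542]
0.166 mid 45 [-0.0719 -0.0718 -0.0716] [-0.0289  0.0279]
0.166 L 14 [-0.0792 -0.0718 -0.0718] [0.0424 0.0549]
0.174 R 12 [-0.072  -0.0719 -0.0718] [-0.0595 -0.0395]
0.174 mid 52 [-0.072  -0.0718 -0.0262] [-0.0198  0.0279]
0.174 L 14 [-0.0721 -0.072  -0.0718] [0.0367 0.0551]
0.182 R 7
[... 325 characters left out ...]
R 58 [-0.08   -0.0752 -0.0723] [-0.0591 -0.0362]
0.198 mid 1005 [-0.0801 -0.0761 -0.0724] [-0.0282  0.0281]
0.198 L 54 [-0.08   -0.0737 -0.0723] [0.0362 0.054 ]
0.206 R 38 [-0.0846 -0.0737 -0.0724] [-0.0583 -0.0384]
0.206 L 36 [-0.095  -0.0727 -0.0724] [0.0372 0.0543]
0.214 R 27 [-0.0795 -0.0739 -0.0726] [-0.0563 -0.0383]
0.214 L 33 [-0.0795 -0.0727 -0.0726] [0.0373 0.055 ]
0.222 R 19 [-0.0784 -0.0733 -0.0728] [-0.0594 -0.0384]
0.222 L 23 [-0.0796 -0.0731 -0.0728] [0.0373 0.0551]
0.23 R 25 [-0.0791 -0.0752 -0.0729] [-0.0602 -0.0384]
0.23 L 14 [-0.0785 -0.0735 -0.0729] [0.0375 0.0425]
0.238 R 438 [-0.0807 -0.077  -0.0735] [-0.0611 -0.039 ]
0.238 L 390 [-0.0809 -0.077  -0.0733] [0.0378 0.0515]
```

Emit:
{"fn": "step_arm", "kwargs": {"claw": -0.4, "rows": [[[50,0,0],0],[[105,0,0],3],[[160,5,0],6],[[215,10,0],9],[[270,15,0],12],[[325,19,20],15],[[380,19,40],17.3],[[430,19,60],17.3],[[456,19,69],17.3],[[456,19,69],17.3],[[456,19,69],17.3]]}}

```text
clock: 8.0
eef_pos: [0.6452, 0.1969, 0.3318]
tool_rot: [0.834, 0.552, 0.0, 0.0]
ft_force: [0.1, 0.1, 1.0]
grip_width: 0.0599
grasp_force: 0.0
```

```bash
python3 c.py w3; cat > e.py <<'E'
from h import *
import sys
np.set_printoptions(precision=4,suppress=True)
f=np.load(sys.argv[1]+'.npz');d=f['d'];p=bot.camera_params('wrist');p['pose']=f['pose']
w=pts(np.ones(d.shape,bool),np.where(d>0,d,9),p).reshape(420,560,3);X,Y,Z=w[...,0],w[...,1],w[...,2]
lo=float(sys.argv[2]);hi=float(sys.argv[3])
m=(Z>lo)&(Z<hi)&(X>float(sys.argv[4]))&(X<float(sys.argv[5]))
n,l,s,_=cv2.connectedComponentsWithStats(m.astype(np.uint8));m=l==1+np.argmax(s[1:,4])
print(m.sum(),w[m].mean(0),np.median(f['im'][m],0),cv2.minAreaRect((w[m][:,:2]*1000).astype(np.float32)))
E
python3 e.py w3 .135 .16 .5 .8
```

```text
8.05 [0.645 0.196 0.332] [0.391 0.92  0.001] [ 0.296  0.611  0.641  1.599 -0.001  2.269]
8284 [0.6683 0.2508 0.144 ] [236. 238. 243.] ((665.6503295898438, 244.9154052734375), (167.98553466796875, 24.493799209594727), 67.8707504272461)
```

View pics/w3.png

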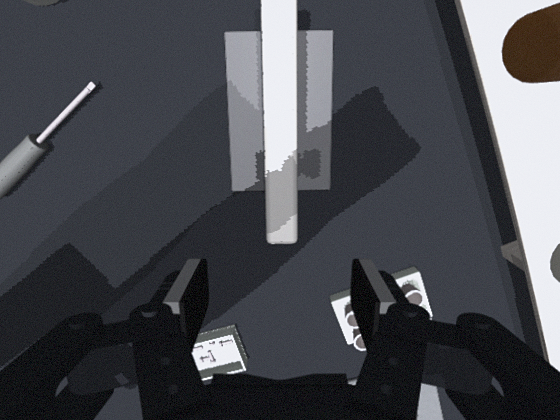

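Emit:
{"fn": "step_arm", "kwargs": {"rows": [[[40,0,30],-0.9],[[63,0,60],-0.9],[[63,0,100],-0.9],[[63,0,130],-0.9],[[63,0,148],-0.9],[[63,0,152],-0.9],[[63,0,152],-0.9],[[63,0,152],-0.9]]}}

```text
clock: 9.05
eef_pos: [0.6704, 0.2557, 0.1808]
tool_rot: [0.829, 0.559, 0.001, 0.0]
ft_force: [0.6, 0.5, -0.5]
grip_width: 0.0594
grasp_force: 0.0
```

Emit:
{"fn": "step_arm", "kwargs": {"claw": 1, "rows": [[[0,0,0],0],[[0,0,0],0],[[0,0,0],0],[[0,0,0],0],[[0,0,0],0],[[0,0,0],0]]}}

```text
clock: 9.8
eef_pos: [0.6701, 0.2562, 0.1797]
tool_rot: [0.829, 0.559, 0.001, 0.0]
ft_force: [2.4, 0.8, 3.9]
grip_width: 0.0233
grasp_force: 60.1
```

Emit:
{"fn": "step_arm", "kwargs": {"rows": [[[0,0,-12],0],[[0,0,-28],0],[[0,0,-44],0],[[-10,-6,-60],0],[[-40,-24,-75],0],[[-80,-48,-90],0],[[-120,-73,-100],-4],[[-160,-98,-100],-8],[[-195,-120,-100],-12],[[-215,-131,-100],-15],[[-223,-136,-100],-16.7],[[-223,-136,-100],-16.7]]}}

```text
clock: 11.3
eef_pos: [0.4584, 0.0999, 0.2802]
tool_rot: [0.74, 0.673, 0.001, -0.0]
ft_force: [-0.0, -0.2, -4.5]
grip_width: 0.0235
grasp_force: 60.4
```

Emit:
{"fn": "step_arm", "kwargs": {"rows": [[[-20,0,0],0],[[-60,6,0],0],[[-100,12,0],0],[[-140,18,0],0],[[-180,23,0],0],[[-215,23,0],0],[[-245,23,0],0],[[-258,23,0],0],[[-263,23,0],0],[[-263,23,0],0],[[-263,23,0],0]]}}

```text
clock: 12.68
eef_pos: [0.4583, -0.1628, 0.2789]
tool_rot: [0.739, 0.674, 0.0, -0.0]
ft_force: [-0.1, 0.1, -6.0]
grip_width: 0.0233
grasp_force: 60.5
```

```bash
python3 c.py w4; python3 e.py w4 .225 .265 .38 .51
```

```text
12.725 [ 0.458 -0.163  0.279] [0.092 0.996 0.   ] [-0.341  0.227 -0.079  1.265  0.     1.321]
41279 [ 0.4608 -0.1321  0.2475] [165. 165. 167.] ((472.14532470703125, -136.29531860351562), (115.64125061035156, 95.59857177734375), 59.484840393066406)
```

View pics/w4.png

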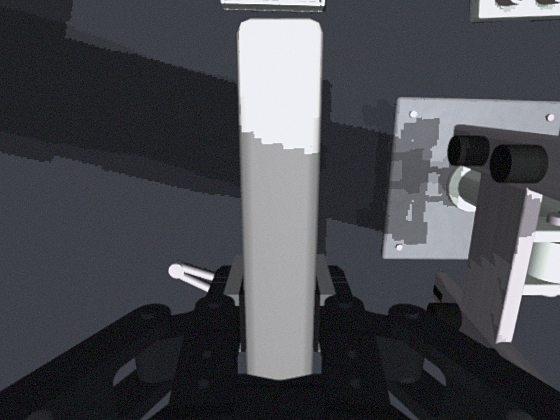

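The view shows the held screen from its far end at row 20 down to the gripper. The plate is to the right, with the left buffers near (468,150) and (520,165).

```bash
cat > g.py <<'E'
from h import *
np.set_printoptions(precision=4,suppress=True)
f=np.load('w4.npz');d=f['d'];g=f['im'].mean(2);p=bot.camera_params('wrist');p['pose']=f['pose']
w=pts(np.ones(d.shape,bool),np.where(d>0,d,9),p).reshape(420,560,3)
a=-.094;B=np.array([.5492,-.1731]);L=w.copy();L[...,:2]=(w[...,:2]-B)@np.array([[np.cos(a),-np.sin(a)],[np.sin(a),np.cos(a)]])
X,Y,Z=L[...,0],L[...,1],L[...,2]
m=np.zeros(d.shape,bool);m[10:350,236:328]=1
m&=(Z>.235)&(Z<.26)&(g>110);q=L[m]
print('screen ymax',np.percentile(q[:,1],[99,99.8,100]))
for y in np.arange(0.0,.1,.02):
    t=q[abs(q[:,1]-y)<.008];
    if len(t):print(round(y,2),len(t),'x',np.percentile(t[:,0],[2,50,98]),'z',np.median(t[:,2]))
for r,c in ((165,500),(150,460),(165,540)): print('pix',L[r-6:r+7,c-6:c+7].reshape(-1,3).mean(0))
m=np.zeros(d.shape,bool);m[90:350,430:560]=1;m&=(Z>.12)&(Z<.26)&(X<.03);q=L[m]
k=q[(Y[m]>.03)];print('leftbar/buffers y',np.percentile(k[:,1],[1,99]))
for z in (.158,.202): 
    t=k[(abs(k[:,2]-z)<.01)];print(z,len(t),'front x',np.percentile(t[:,0],[.5,2,5,20]),'y',np.percentile(t[t[:,0]<.012][:,1],[2,98]))
t=q[q[:,2]>.225];print('top',np.percentile(t,[2,50,98],axis=0))
E
python3 g.py
```

```text
screen ymax [0.0934 0.0945 0.095 ]
0.0 2718 x [-0.1026 -0.0919 -0.0812] z 0.24356444610541253
0.02 3204 x [-0.1027 -0.092  -0.0811] z 0.2435957857123254
0.04 3702 x [-0.1026 -0.092  -0.0812] z 0.2435929697158356
0.06 4373 x [-0.1027 -0.0918 -0.081 ] z 0.2435911863771952
0.08 5165 x [-0.1031 -0.0921 -0.0808] z 0.24357656977969114
pix [-0.0003  0.0485  0.2007]
pix [0.08   0.0317 0.0047]
pix [0.0114 0.0499 0.2084]
leftbar/buffers y [0.0306 0.0612]
0.158 1738 front x [-0.0004 -0.      0.0002  0.0012] y [0.0422 0.0568]
0.202 3430 front x [-0.0011 -0.0008 -0.0006  0.0003] y [0.0421 0.057 ]
top [[-0.049   0.0131  0.2559]
 [-0.0478  0.0137  0.2586]
 [-0.0465  0.0142  0.26  ]]
```

Emit:
{"fn": "step_arm", "kwargs": {"rows": [[[0,8,-1],0],[[0,20,-1],0],[[0,34,-1],0],[[0,46,-1],0],[[0,56,-1],0],[[0,64,-1],0],[[0,69,-1],0],[[0,72,-1],0],[[0,74,-1],0],[[0,74,-1],0],[[0,74,-1],0]]}}

```text
clock: 14.1
eef_pos: [0.5317, -0.1705, 0.28]
tool_rot: [0.739, 0.673, -0.0, -0.0]
ft_force: [-0.1, 0.5, -4.4]
grip_width: 0.0232
grasp_force: 60.4
```

Emit:
{"fn": "step_arm", "kwargs": {"rows": [[[0,1,0],0],[[0,2,0],0],[[0,3,0],0],[[0,4,0],0],[[0,5,0],0],[[0,6,0],0],[[0,7,0],0],[[0,8,0],0],[[0,8,0],0],[[0,8,0],0]]}}

```text
clock: 15.35
eef_pos: [0.5396, -0.1713, 0.2799]
tool_rot: [0.739, 0.673, -0.0, -0.0]
ft_force: [-3.2, 1.1, -3.1]
grip_width: 0.0233
grasp_force: 60.7
```

Emit:
{"fn": "step_arm", "kwargs": {"rows": [[[0,0.5,0],0],[[0,1,0],0],[[0,1.5,0],0],[[0,2,0],0],[[0,2.5,0],0],[[0,3,0],0],[[0,3.5,0],0],[[0,4,0],0],[[0,4,0],0],[[0,4,0],0]]}}

```text
clock: 16.6
eef_pos: [0.5426, -0.1715, 0.2799]
tool_rot: [0.739, 0.673, -0.001, -0.001]
ft_force: [-8.1, -0.0, -0.3]
grip_width: 0.0233
grasp_force: 61.1
```

```bash
python3 c.py w5; sed -i "s/'w4.npz'/'w5.npz'/" g.py; python3 g.py; python3 -c "
from h import *
for i in range(4):
    bot.camera('side');o=bot.get_obs();print(o['ft_force'],o['ft_torque'])"
```

```text
16.65 [ 0.543 -0.172  0.28 ] [0.093 0.996 0.   ] [-0.306  0.391  0.152  1.335 -0.001  1.358]
screen ymax [0.0926 0.0937 0.0942]
0.0 2757 x [-0.0181 -0.0073  0.0035] z 0.24451676549289433
0.02 3228 x [-0.018  -0.0073  0.0035] z 0.2445355059637519
0.04 3737 x [-0.018  -0.0073  0.0035] z 0.24451823063452102
0.06 4431 x [-0.0182 -0.0073  0.0037] z 0.2445268180309075
0.08 5132 x [-0.0184 -0.0072  0.0039] z 0.2445126424296104
pix [ 0.2411  0.0075 -0.0519]
pix [ 0.1881  0.0244 -0.0442]
pix [ 0.2502  0.0158 -0.0009]
[-6.90795062  0.61255833 -1.2365919 ] [ 0.15904179  1.70976063 -0.02455184]
[-7.5098032   1.15349535  0.09272379] [0.18553064 1.7424731  0.01744308]
[-7.63136128  1.58108599 -0.18214616] [ 0.12907692  1.77327352 -0.01343921]
[-7.06021524  0.81662289  0.15239462] [ 0.24002282  1.71773925 -0.03038616]Traceback (most recent call last):
  File "g.py", line 15, in <module>
    k=q[(Y[m]>.03)];print('leftbar/buffers y',np.percentile(k[:,1],[1,99]))
                                              ~~~~~~~~~~~~~^^^^^^^^^^^^^^^
    return _quantile_unchecked(
        a, q, axis, out, overwrite_input, method, keepdims, weights)
    return _ureduce(a,
                    func=_quantile_ureduce_func,
    ...<5 lines>...
                    overwrite_input=overwrite_input,
                    method=method)
    r = func(a, **kwargs)
    result = _quantile(arr,
                       quantiles=q,
    ...<2 lines>...
                       out=out,
                       weights=wgt)
    slices_having_nans = np.isnan(arr[-1, ...])
                                  ~~~^^^^^^^^^
IndexError: index -1 is out of bounds for axis 0 with size 0
```

View pics/w5.png

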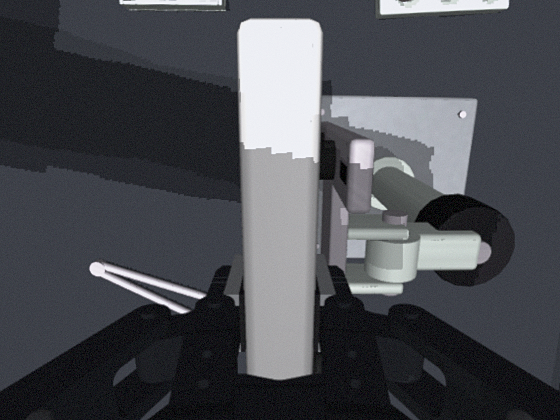

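```bash
cat > k.py <<'E'
from h import *
np.set_printoptions(precision=4,suppress=True)
f=np.load('w5.npz');d=f['d'];p=bot.camera_params('wrist');p['pose']=f['pose']
w=pts(np.ones(d.shape,bool),np.where(d>0,d,9),p).reshape(420,560,3)
a=-.094;B=np.array([.5492,-.1731]);L=w.copy();L[...,:2]=(w[...,:2]-B)@np.array([[np.cos(a),-np.sin(a)],[np.sin(a),np.cos(a)]])
m=np.zeros(d.shape,bool);m[90:262,316:382]=1
q=L[m];q=q[(q[:,2]>.11)&(q[:,2]<.25)&(q[:,0]<.03)&(q[:,0]>.006)]
for z in np.arange(.115,.245,.008):
    t=q[abs(q[:,2]-z)<.004]
    if len(t)>4:print(round(z,3),len(t),'x',np.percentile(t[:,0],[2,20,50,80,98]),'y',np.percentile(t[:,1],[2,98]))
# edge-on slope of bar's end face (y~.062) front edge
t=q[(q[:,2]>.234)];print('top',np.median(t,0))
for y in (.04,.05,.06): 
    s=t[abs(t[:,1]-y)<.004]; print(y,np.median(s,0) if len(s) else '')
E
python3 k.py
```

```text
0.123 7 x [0.0178 0.0185 0.0196 0.0208 0.0213] y [0.0614 0.0615]
0.131 6 x [0.016  0.0162 0.0172 0.0177 0.0202] y [0.0603 0.0614]
0.139 18 x [0.0154 0.0155 0.0162 0.019  0.0213] y [0.0568 0.0615]
0.147 23 x [0.0153 0.0154 0.0161 0.0188 0.0209] y [0.0573 0.0614]
0.155 29 x [0.0138 0.0152 0.0157 0.0179 0.0205] y [0.0318 0.0614]
0.163 157 x [0.0136 0.0152 0.0156 0.0157 0.0189] y [-0.0056  0.0614]
0.171 174 x [0.015  0.0153 0.0155 0.0156 0.0294] y [-0.004   0.0613]
0.179 214 x [0.0148 0.0152 0.0153 0.0171 0.0293] y [-0.0011  0.0614]
0.187 288 x [0.0147 0.0151 0.0152 0.0263 0.0296] y [0.0009 0.0614]
0.195 1050 x [0.0148 0.0151 0.0177 0.0214 0.0289] y [0.0033 0.0601]
0.203 653 x [0.0093 0.0122 0.0161 0.0197 0.0217] y [0.0044 0.0611]
0.211 606 x [0.0085 0.01   0.0127 0.0145 0.018 ] y [0.0119 0.0613]
0.219 240 x [0.0079 0.0141 0.0143 0.0147 0.0192] y [0.0117 0.0613]
0.227 261 x [0.0136 0.0139 0.0141 0.0146 0.0192] y [0.0395 0.0613]
0.235 1662 x [0.0137 0.0144 0.0168 0.0197 0.0216] y [0.0382 0.0611]
0.243 452 x [0.0146 0.0161 0.0179 0.0195 0.0209] y [0.0393 0.0597]
top [0.0173 0.0502 0.2384]
0.04 [0.0174 0.041  0.2385]
0.05 [0.0172 0.05   0.2385]
0.06 [0.0174 0.0587 0.2383]
```

Emit:
{"fn": "step_arm", "kwargs": {"rows": [[[0,0.5,0],0],[[0,1,0],0],[[0,1.4,0],0],[[0,1.4,0],0],[[0,1.4,0],0],[[0,1.4,0],0],[[0,1.4,0],0],[[0,1.4,0],0]]}}

```text
clock: 17.85
eef_pos: [0.5436, -0.1716, 0.2799]
tool_rot: [0.739, 0.673, -0.001, -0.001]
ft_force: [-9.9, 0.4, 0.5]
grip_width: 0.0235
grasp_force: 61.2
```

```bash
python3 -c "
from h import *
F=[]
for i in range(6):
    bot.camera('side');o=bot.get_obs();F.append(o['ft_force'])
print(np.mean(F,0),o['grasp_force'],o['eef_pos'],o['clock'])"
```

```text
[-8.78246162  0.87886712  0.83031472] 61.179054379463196 [ 0.54355699 -0.17162524  0.27992293] 18.15
```

```bash
python3 -c "
from workcell import bot
print(bot.job_done())"
```

```text
the job is handed in; nothing more can be done
None
```

I set the plate upright and square to the foot, took the screen out of the foam block, and handed the job in with it still held centred on the buffers at about 9 N; the interface returned no verdict, and I inferred the screen's flatness to the plate from the force reading because I couldn't see it directly.

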